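# Load a battery module and close it with its sealed cover

## Task

Rebuild this battery module: take every cell cassette out of the black transit tray and slide each one right down to the floor of a slot of its own in the aluminium housing (any slot). When all are in, set the grey cover squarely over the housing's rim, let go of it, then press it down until it has squashed the sealing bead and sits home and level on the rim all round. Leave the other things on the bench where they are.

Things in the scene. Friction and masses are not known exactly. Their poses are not given: they have to be found in the camera images.
- housing: fixed open aluminium box, outside 136 (its x) x 204 (its y) mm, walls 6 mm, rim top 88 mm and inner floor 8 mm above its underside. Black guide ribs on both long walls, 14 mm deep, their round tops 17.5 mm below the rim, leave 4 upright slots in a row along its y, 40 mm apart, 25 mm wide (y), 124 mm long (x). Two orange sockets on its +x side. Origin: centre of its underside, z up
- rim (a point): centre of the housing's mouth, level with the hard rim top. On the rim lies a black butyl sealing bead, 5 mm proud, in two halves (+y and -y); it bears the cover's weight, yields at some 5 N a half (10 N in all) and stays squashed, so the cover goes down 5 mm until it meets the hard rim
- slot0 (a point): slot 1 of 4 of the housing: the point on the inner floor at the middle of the slot, axes parallel to the housing's (x along the slot). A cassette that is home has its origin here
- slot1 (a point): slot 2 of 4 of the housing: the point on the inner floor at the middle of the slot, axes parallel to the housing's (x along the slot). A cassette that is home has its origin here
- slot2 (a point): slot 3 of 4 of the housing: the point on the inner floor at the middle of the slot, axes parallel to the housing's (x along the slot). A cassette that is home has its origin here
- slot3 (a point): slot 4 of 4 of the housing: the point on the inner floor at the middle of the slot, axes parallel to the housing's (x along the slot). A cassette that is home has its origin here
- cassette0: flat cell cassette on edge in the transit tray (may be absent): aluminium slab 116 (its x) x 22 (y) x 66 high mm; in the middle of its top a black grip lug 36 (x) x 14 (y) mm, from 66 to 94 mm above the underside; two flat copper terminals 2 mm high on top near the ends; 0.34 kg, the same either way round. Origin: centre of its underside, z up through the lug
- cassette1: flat cell cassette on edge in the transit tray (may be absent): aluminium slab 116 (its x) x 22 (y) x 66 high mm; in the middle of its top a black grip lug 36 (x) x 14 (y) mm, from 66 to 94 mm above the underside; two flat copper terminals 2 mm high on top near the ends; 0.34 kg, the same either way round. Origin: centre of its underside, z up through the lug
- cassette2: flat cell cassette on edge in the transit tray (may be absent): aluminium slab 116 (its x) x 22 (y) x 66 high mm; in the middle of its top a black grip lug 36 (x) x 14 (y) mm, from 66 to 94 mm above the underside; two flat copper terminals 2 mm high on top near the ends; 0.34 kg, the same either way round. Origin: centre of its underside, z up through the lug
- cassette3: flat cell cassette on edge in the transit tray (may be absent): aluminium slab 116 (its x) x 22 (y) x 66 high mm; in the middle of its top a black grip lug 36 (x) x 14 (y) mm, from 66 to 94 mm above the underside; two flat copper terminals 2 mm high on top near the ends; 0.34 kg, the same either way round. Origin: centre of its underside, z up through the lug
- cover: loose grey plastic cover 150 (its x) x 218 (y) mm, 34 mm high to its flat top, 0.35 kg, lying skirt down, the same either way round. The skirt, inside 142 x 210 mm, 12 mm deep, goes round the outside of the rim (3 mm play a side); the ledge above it rests on the bead. Origin: centre of its lower edge, z up; 76 mm above the housing's underside when home, 81 on the unpressed bead
- cover_rib (a point): middle of the top of the cover's grip rib, 62 mm above the cover's lower edge; the rib is 20 (cover x) x 60 (cover y) mm and stands 28 mm above the cover's flat top
- tray: fixed black transit tray 156 (its x) x 196 (its y) x 42 mm with 4 pockets in a row along its y, 44 mm apart, each 122 x 28 mm and 32 mm deep, in which the cassettes stand (undersides 10 mm above the bench). Origin: centre of its underside
- wrench: steel wrench lying on the bench, leave alone
- tape_roll: roll of black tape lying flat, 76 mm across, 19 mm high, leave alone
- multimeter: yellow multimeter lying flat, 75 x 140 x 32 mm, leave alone
- spray_can: white spray can, 58 mm across, 155 mm tall, standing, leave alone
- busbar: copper busbar lying flat, 120 x 22 x 5 mm, leave alone
- plug: orange cable plug, 50 x 42 x 30 mm, leave alone
- bolt_tin: small steel cup, 72 mm across, 45 mm tall, leave alone

How it is judged:
On the way, in this order (a step that is already met when the one before it is completed fails the run):
1. every cassette stands home in a slot, the cover not yet on (((horizontal distance between cassette0 and slot0 below 0.007 m and z of cassette0 in the frame of slot0 below 0.003 m and angle between cassette0's own z axis and vertical below 0.09 rad) or (horizontal distance between cassette0 and slot1 below 0.007 m and z of cassette0 in the frame of slot1 below 0.003 m and angle between cassette0's own z axis and vertical below 0.09 rad) or (horizontal distance between cassette0 and slot2 below 0.007 m and z of cassette0 in the frame of slot2 below 0.003 m and angle between cassette0's own z axis and vertical below 0.09 rad) or (horizontal distance between cassette0 and slot3 below 0.007 m and z of cassette0 in the frame of slot3 below 0.003 m and angle between cassette0's own z axis and vertical below 0.09 rad)) and ((horizontal distance between cassette1 and slot0 below 0.007 m and z of cassette1 in the frame of slot0 below 0.003 m and angle between cassette1's own z axis and vertical below 0.09 rad) or (horizontal distance between cassette1 and slot1 below 0.007 m and z of cassette1 in the frame of slot1 below 0.003 m and angle between cassette1's own z axis and vertical below 0.09 rad) or (horizontal distance between cassette1 and slot2 below 0.007 m and z of cassette1 in the frame of slot2 below 0.003 m and angle between cassette1's own z axis and vertical below 0.09 rad) or (horizontal distance between cassette1 and slot3 below 0.007 m and z of cassette1 in the frame of slot3 below 0.003 m and angle between cassette1's own z axis and vertical below 0.09 rad)) and ((horizontal distance between cassette2 and slot0 below 0.007 m and z of cassette2 in the frame of slot0 below 0.003 m and angle between cassette2's own z axis and vertical below 0.09 rad) or (horizontal distance between cassette2 and slot1 below 0.007 m and z of cassette2 in the frame of slot1 below 0.003 m and angle between cassette2's own z axis and vertical below 0.09 rad) or (horizontal distance between cassette2 and slot2 below 0.007 m and z of cassette2 in the frame of slot2 below 0.003 m and angle between cassette2's own z axis and vertical below 0.09 rad) or (horizontal distance between cassette2 and slot3 below 0.007 m and z of cassette2 in the frame of slot3 below 0.003 m and angle between cassette2's own z axis and vertical below 0.09 rad)) and ((horizontal distance between cassette3 and slot0 below 0.007 m and z of cassette3 in the frame of slot0 below 0.003 m and angle between cassette3's own z axis and vertical below 0.09 rad) or (horizontal distance between cassette3 and slot1 below 0.007 m and z of cassette3 in the frame of slot1 below 0.003 m and angle between cassette3's own z axis and vertical below 0.09 rad) or (horizontal distance between cassette3 and slot2 below 0.007 m and z of cassette3 in the frame of slot2 below 0.003 m and angle between cassette3's own z axis and vertical below 0.09 rad) or (horizontal distance between cassette3 and slot3 below 0.007 m and z of cassette3 in the frame of slot3 below 0.003 m and angle between cassette3's own z axis and vertical below 0.09 rad)) and horizontal distance between cover and housing above 0.06 m), for 0.2 s.
2. the cover lies over the rim on the bead (or already lower), near level, let go (horizontal distance between cover and housing below 0.007 m and z of cover in the frame of housing between 0.072 and 0.0835 m and angle between cover's own z axis and vertical below 0.035 rad and contact force between the fingers and cover below 0.3 N), for 0.2 s.
3. the cover is pressed (over 4 N) home and level (horizontal distance between cover and housing below 0.007 m and z of cover in the frame of housing between 0.072 and 0.0785 m and angle between cover's own z axis and vertical below 0.014 rad and contact force between any of the fingers, the arm and cover above 4 N), for 0.1 s.
At the end, for the whole second after the job is handed in: Every cassette present stands in a slot of its own, origin within 7 mm sideways of the slot point and under 3 mm above it, upright to 0.09 rad. Cover centred on the housing within 7 mm, its lower edge 72 to 78.5 mm above the housing underside (76 is home), level to 0.014 rad, at rest (((horizontal distance between cassette0 and slot0 below 0.007 m and z of cassette0 in the frame of slot0 below 0.003 m and angle between cassette0's own z axis and vertical below 0.09 rad) or (horizontal distance between cassette0 and slot1 below 0.007 m and z of cassette0 in the frame of slot1 below 0.003 m and angle between cassette0's own z axis and vertical below 0.09 rad) or (horizontal distance between cassette0 and slot2 below 0.007 m and z of cassette0 in the frame of slot2 below 0.003 m and angle between cassette0's own z axis and vertical below 0.09 rad) or (horizontal distance between cassette0 and slot3 below 0.007 m and z of cassette0 in the frame of slot3 below 0.003 m and angle between cassette0's own z axis and vertical below 0.09 rad)) and ((horizontal distance between cassette1 and slot0 below 0.007 m and z of cassette1 in the frame of slot0 below 0.003 m and angle between cassette1's own z axis and vertical below 0.09 rad) or (horizontal distance between cassette1 and slot1 below 0.007 m and z of cassette1 in the frame of slot1 below 0.003 m and angle between cassette1's own z axis and vertical below 0.09 rad) or (horizontal distance between cassette1 and slot2 below 0.007 m and z of cassette1 in the frame of slot2 below 0.003 m and angle between cassette1's own z axis and vertical below 0.09 rad) or (horizontal distance between cassette1 and slot3 below 0.007 m and z of cassette1 in the frame of slot3 below 0.003 m and angle between cassette1's own z axis and vertical below 0.09 rad)) and ((horizontal distance between cassette2 and slot0 below 0.007 m and z of cassette2 in the frame of slot0 below 0.003 m and angle between cassette2's own z axis and vertical below 0.09 rad) or (horizontal distance between cassette2 and slot1 below 0.007 m and z of cassette2 in the frame of slot1 below 0.003 m and angle between cassette2's own z axis and vertical below 0.09 rad) or (horizontal distance between cassette2 and slot2 below 0.007 m and z of cassette2 in the frame of slot2 below 0.003 m and angle between cassette2's own z axis and vertical below 0.09 rad) or (horizontal distance between cassette2 and slot3 below 0.007 m and z of cassette2 in the frame of slot3 below 0.003 m and angle between cassette2's own z axis and vertical below 0.09 rad)) and ((horizontal distance between cassette3 and slot0 below 0.007 m and z of cassette3 in the frame of slot0 below 0.003 m and angle between cassette3's own z axis and vertical below 0.09 rad) or (horizontal distance between cassette3 and slot1 below 0.007 m and z of cassette3 in the frame of slot1 below 0.003 m and angle between cassette3's own z axis and vertical below 0.09 rad) or (horizontal distance between cassette3 and slot2 below 0.007 m and z of cassette3 in the frame of slot2 below 0.003 m and angle between cassette3's own z axis and vertical below 0.09 rad) or (horizontal distance between cassette3 and slot3 below 0.007 m and z of cassette3 in the frame of slot3 below 0.003 m and angle between cassette3's own z axis and vertical below 0.09 rad)) and horizontal distance between cover and housing below 0.007 m and z of cover in the frame of housing between 0.072 and 0.0785 m and angle between cover's own z axis and vertical below 0.014 rad and linear speed of cover below 0.01 m/s); the robot touches nothing.
It fails at once if another thing on the bench is knocked more than 5 cm from its place (distance of any of wrench, tape_roll, multimeter, spray_can, busbar, plug, bolt_tin from where it was at the start of the episode above 0.05 m).
Of cassette0, cassette1, cassette2, cassette3 only 2 to 4 are there at a start; the rules pass over those that are not, and their reading is None.
At some moment in a run one of cover may be knocked a few centimetres aside while the robot is not near it.
Once in a run the grip may slacken for a moment while it holds something.
It also fails if it takes over 210 s, if anything falls off the work surface, if the arm or the gripper's body presses on something with over 40 N, if the wrist force passes 120 N, or if a joint passes its speed limit or range.

## Robot

A 6-joint arm with a two-finger parallel gripper is mounted at the origin on the work surface. World frame = base frame: x ahead of the robot, y to its left, z up, the work surface at z = 0. Lengths are in m, angles in rad, forces in N, time in s.
With the tool pointing down it reaches from about 0.275 to 0.975 m from the base axis. Payload 8.4 kg.
Tool frame: the origin (TCP) lies on the centre line of the jaws, within the pads' length; the fingertips stand 8 mm ahead of it and the grasp point (between the pads) lies 11 mm behind it; z points along the fingers, y is the line along which they close (so a half turn about z gives the same grasp; the last joint's range is limited). The gripper opens to 92 mm and grips with 3 to 60 N. Pads are 20 mm wide; open, the fingers measure 128 mm over their backs; the gripper's body (75 mm by 189 mm) begins 69 mm behind the grasp point.
Start: joints at [1.327, 0.353, 1.633, -0, 1.155, -0.002], TCP at [0.15, 0.607, 0.223] pointing down, gripper open.
Joint ranges: [-2.63, 2.63], [-0.92, 2.1], [0.06, 2.66], [-1.3, 4.44], [0, 2.69], [-3.02, 3.02]. Speed limits (rad/s): [2.22, 2.22, 2.79, 3.14, 3.14, 3.14].

## Interface

Orientations are given as a unit quaternion [w, x, y, z].
In Python, from station import ctrl gives the robot as it stands.
- The arm moves only by the tool play_rows, never from a script. Its argument "plan" is text: rows parted by semicolons, each of 5 numbers parted by spaces: the shift along the tool's x, y, z scaled (see below), then the turn about the tool's z scaled (see below), then the opening, from 0 (shut) to 1 (fully open). In form: tx ty tz yaw hand; .... A call has 1 to 20 rows; each row is the pose to reach, as a shift and turn from the pose commanded when the call began, along the tool's axes at that moment, turning the shorter way round; what a row does not reach only later rows make up. The controller multiplies each number of a shift by 150 mm and each number of a turn by pi rad. A row lasts 1/8 s, in which the tool goes at most 62.5 mm and 10.7 degrees, less where a joint would pass 70% of its speed; a pose out of reach is approached as far as the arm can. A call with a number of a shift or a turn outside -1 to 1 is refused whole. A call with a gripper value outside its range is refused whole. The fingers move at their own pace and stop on an object; "grip_force" is the grip in N (left out, the last holds). Time passes only in rows, so rows that repeat a pose let the fingers close. It gives the time, the measured TCP pose, the force, the opening and the grip force at its end, in the units of the state.
- ctrl.state(): the state, without advancing time (a new reading comes with each control period).
- ctrl.capture(name): name is "scene" or "top" or "wrist"; returns a dict with "image" (400x640x3 uint8, blue, green, red), "K" (3x3 intrinsics, pixels), "R" (3x3) and "t" (3): a world point X has camera coordinates R X + t. Camera axes: x right, y down, z forward; pixel columns grow to the right and rows downward; lengths in m; the calibration is good to about 2 mm. A picture is of the moment at which its call begins. There is no depth.
- ctrl.sign_off(): hands the job in; it is judged then, once.
The state is a dict: "t": time; "joints": joint angles; "dq": joint speeds; "tau": joint torques, N m; "position": TCP position; "eef_rot": TCP orientation; "ft_force": force on the tool from outside, world axes, zero at the start; "torque": the same for the moment, N m; "gripper_width": opening from 0.0 (shut) to 1.0 (fully open); "gripper_force": force on a finger pad.
Only numpy, scipy, OpenCV 4.12 (cv2) and the standard library are available. Lean on these libraries where they do the work, as an engineer would, in place of code of your own. Each camera call takes 0.05 s, during which the arm holds its last target. There are 200 camera calls.

## Working session

There is one attempt and no reset: what is moved stays moved. The work goes in short steps, Python scripts to look and compute and a tool call to move; the robot and the scene stay as the last step left them, time stands still between calls to the robot, and variables do not carry over. Pictures are saved under pics/ and viewed, at most 16 in all, crops included, and the job is handed in when it is done.

Besides the shell and the picture viewer there is one more tool, called after "Request:" by a JSON object that holds its "fn" and its "kwargs". play_rows: Moves the arm, as the interface text tells. Shifts and turns lie within -1 to 1; 1 stands for 150 mm of shift or pi rad of turn. Its arguments: {"type":"object","properties":{"plan":{"type":"string"},"grip_force":{"type":"number"}},"required":["plan"]}

```bash
ls; mkdir -p pics; python3 - <<'E'
from station import ctrl
import cv2,numpy as np
for n in ["scene","top"]:
    c=ctrl.capture(n); cv2.imwrite(f"pics/{n}0.png",c["image"]); np.savez(f"pics/{n}0.npz",**c)
    print(n,c["K"].round(1).tolist(),c["R"].round(4).tolist(),c["t"].round(4).tolist())
s=ctrl.state(); print(s)
E
```

```text
pics
scene [[408.5, 0.0, 316.7], [0.0, 408.5, 201.9], [0.0, 0.0, 1.0]] [[0.2392, 0.9707, 0.0225], [0.5013, -0.1036, -0.8591], [-0.8316, 0.2168, -0.5114]] [-0.1297, -0.2064, 1.6512]
top [[495.0, 0.0, 320.8], [0.0, 495.0, 198.7], [0.0, 0.0, 1.0]] [[-0.0132, -0.9999, -0.0031], [-0.998, 0.0134, -0.0624], [0.0624, 0.0023, -0.998]] [0.013, 0.5675, 1.3813]
{'t': 0.1, 'joints': array([ 1.32658179e+00,  3.53591313e-01,  1.63401526e+00,  1.00328246e-05,
        1.15521034e+00, -2.40116761e-03]), 'dq': array([-0.00153313, -0.00344006, -0.0011745 , -0.00163182, -0.00011346,
        0.00056424]), 'tau': array([-1.87131947e-03, -5.94901872e+01, -3.34931266e+01,  6.97986223e-02,
        1.83154066e-02, -3.53783754e-06]), 'position': array([0.14956178, 0.60641289, 0.22195005]), 'eef_rot': array([-7.98427852e-05,  1.20614312e-01,  9.92699256e-01, -6.06919078e-04]), 'ft_force': array([-0.53076957, -0.15550714, -0.16702358]), 'torque': array([-0.02895324, -0.01554748, -0.00460787]), 'gripper_force': 0.0, 'gripper_width': 0.9974428087505781}
```

View pics/top0.png

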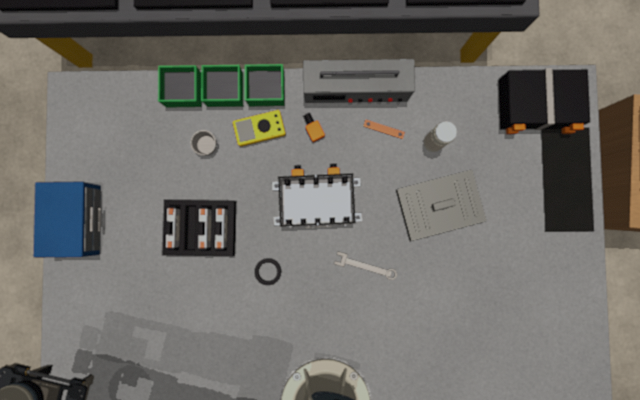

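View pics/scene0.png

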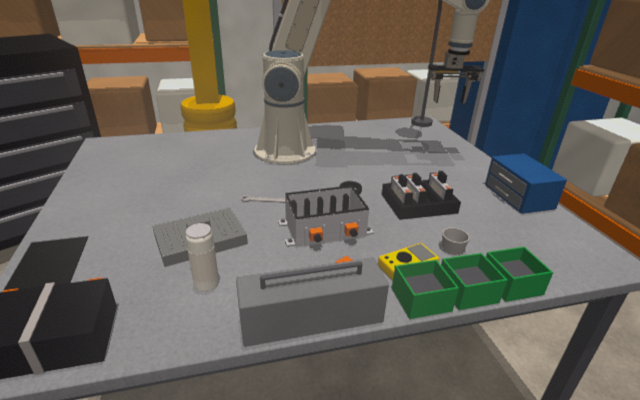

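```bash
cat > h.py <<'E'
import cv2,numpy as np
from station import ctrl
from scipy.spatial.transform import Rotation as Rn
def ray(c,px,z):
    K,R,t=c["K"],c["R"],c["t"]; px=np.atleast_2d(np.asarray(px,float))
    d=np.linalg.solve(K,np.c_[px,np.ones(len(px))].T); d=(R.T@d).T; o=-R.T@t
    return o+d*((z-o[2])/d[:,2])[:,None]
def proj(c,X):
    p=c["K"]@(c["R"]@np.atleast_2d(X).T+c["t"][:,None]); return (p[:2]/p[2]).T
def snap(n,f):
    c=ctrl.capture(n); cv2.imwrite(f"pics/{f}.png",c["image"]); np.savez(f"pics/{f}.npz",**c); return c
def load(f): return dict(np.load(f"pics/{f}.npz"))
def pose():
    s=ctrl.state(); q=s["eef_rot"]; return s["position"],Rn.from_quat([q[1],q[2],q[3],q[0]]).as_matrix()
def move(tgt,yaw_y=None):
    """shift in tool units to world tgt; yaw_y = world angle of closing line"""
    p,R=pose(); d=R.T@(np.array(tgt)-p)/0.15; print("shift",d.round(4))
    if yaw_y is not None:
        a=np.arctan2(R[1,1],R[0,1]); e=(yaw_y-a+np.pi/2)%np.pi-np.pi/2
        print("yaw units (tool z down => sign flipped)",round(-e/np.pi,4))
E
python3 - <<'E'
from h import *
c=load("top0")
print("housing",ray(c,[[317,200]],.088)); print("cass",ray(c,[[171,228],[203,228],[221,228]],.09)); print("tray",ray(c,[[163.5,201],[163.5,255],[235,201],[235,255]],.042))
print("cover",ray(c,[[397,187],[477,171],[486,222],[410,240]],.034),ray(c,[[443,205]],.062))
w=snap("wrist","w0");p,R=pose()
print("cam in tool",R.T@(-w["R"].T@w["t"]-p), "axis in tool",(R.T@w["R"].T).round(3).tolist(),w["K"])
E
```

```text
housing [[0.55996468 0.0156208  0.088     ]]
cass [[0.49009683 0.40677013 0.09      ]
 [0.48896671 0.32118199 0.09      ]
 [0.48833122 0.27305372 0.09      ]]
tray [[0.56565171 0.44272556 0.042     ]
 [0.41630851 0.44173303 0.042     ]
 [0.56299291 0.24391141 0.042     ]
 [0.41373429 0.24426561 0.042     ]]
cover [[ 0.59663108 -0.20799602  0.034     ]
 [ 0.6385716  -0.43294681  0.034     ]
 [ 0.49559655 -0.45327664  0.034     ]
 [ 0.44845949 -0.24071904  0.034     ]] [[ 0.54323337 -0.32823772  0.062     ]]
cam in tool [ 0.06988726  0.00152596 -0.16263932] axis in tool [[0.0, -0.968, -0.25], [1.0, -0.0, 0.001], [-0.001, -0.25, 0.968]] [[288.00756092   0.         319.3210165 ]
 [  0.         288.00756092 199.12119872]
 [  0.           0.           1.        ]]
```

View pics/w0.png

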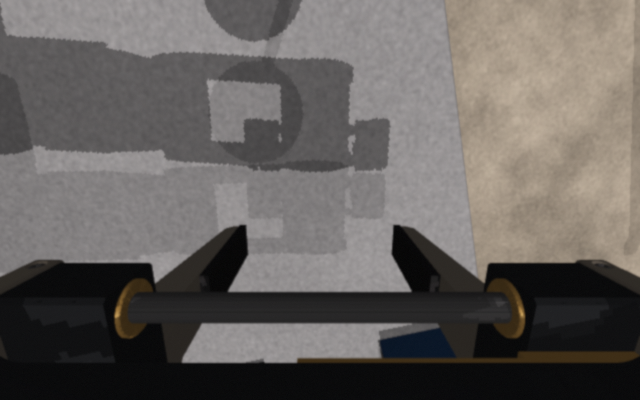

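```bash
python3 -c "
from h import *
move([.565,.343,.25],np.pi/2)"
```

```text
shift [-3.1095 -1.0426 -0.1852]
yaw units (tool z down => sign flipped) -0.077
```

Request:
{"fn": "play_rows", "kwargs": {"plan": "-0.4 -0.25 -0.18 -0.077 1; -0.8 -0.5 -0.18 -0.077 1; -1 -0.6 -0.18 -0.077 1"}}

```text
t: 0.52
position: [0.2747, 0.482, 0.2499]
eef_rot: [0.0, -0.001, 1.0, 0.0]
ft_force: [1.1, 0.0, -0.7]
gripper_width: 1.0
gripper_force: 0.0
```

```bash
python3 -c "
from h import *
move([.565,.343,.25],np.pi/2)"
```

```text
shift [-1.9339e+00 -9.2940e-01 -5.0000e-04]
yaw units (tool z down => sign flipped) 0.0004
```

Request:
{"fn": "play_rows", "kwargs": {"plan": "-0.4 -0.2 0 0 1; -0.8 -0.4 0 0 1; -1 -0.6 0 0 1"}}

```text
t: 0.9
position: [0.4259, 0.3924, 0.2495]
eef_rot: [0.0, 0.0, 1.0, 0.0]
ft_force: [0.2, 0.6, 0.1]
gripper_width: 1.0
gripper_force: 0.0
```

Request:
{"fn": "play_rows", "kwargs": {"plan": "-0.4 -0.15 0 0 1; -0.8 -0.3 0 0 1; -0.93 -0.33 0 0 1; -0.93 -0.33 0 0 1; -0.93 -0.33 0 0 1"}}

```text
t: 1.52
position: [0.5618, 0.3446, 0.2493]
eef_rot: [-0.001, -0.0, 1.0, -0.0]
ft_force: [-0.6, 0.4, 0.4]
gripper_width: 1.0
gripper_force: 0.0
```

```bash
python3 -c "
from h import *
snap('wrist','w1');print(pose())"
```

```text
(array([0.56175324, 0.34479791, 0.24951183]), array([[-9.99998730e-01, -1.36183148e-03, -8.28045880e-04],
       [-1.36176062e-03,  9.99999069e-01, -8.61372595e-05],
       [ 8.28162414e-04, -8.50095499e-05, -9.99999653e-01]]))
```

View pics/w1.png

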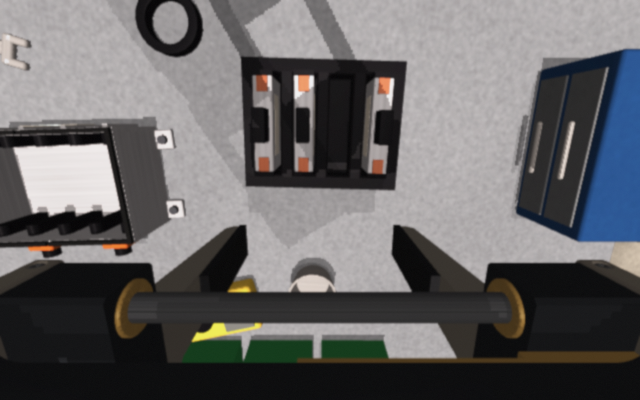

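```bash
cat >> h.py <<'E'
def copper(c,z,roi):
    x0,y0,x1,y1=roi; hsv=cv2.cvtColor(c["image"],cv2.COLOR_BGR2HSV)
    m=cv2.inRange(hsv,(3,90,70),(18,255,255)); k=np.zeros_like(m); k[y0:y1,x0:x1]=m[y0:y1,x0:x1]
    n,l,st,ce=cv2.connectedComponentsWithStats(k)
    return [(st[i,4],st[i,:4].tolist(),ce[i].round(1).tolist(),ray(c,[ce[i]],z)[0].round(4).tolist()) for i in range(1,n) if st[i,4]>25]
E
python3 -c "
from h import *
c=load('w1')
for r in copper(c,.078,(240,55,410,190)): print(*r)
print('tray',ray(c,[[243.5,58],[406,63],[246.5,187],[395,190]],.042).round(4))
t=load('top0')
for r in copper(t,.078,(160,195,240,260)): print(*r)
"
```

```text
178 [256, 74, 11, 17] [261.2, 82.2] [0.4475, 0.2834, 0.078]
173 [298, 74, 11, 18] [303.5, 82.1] [0.4473, 0.3293, 0.078]
179 [378, 77, 12, 17] [383.6, 84.9] [0.4501, 0.4163, 0.078]
140 [259, 158, 10, 14] [263.5, 164.5] [0.5369, 0.2817, 0.078]
142 [298, 158, 11, 14] [302.6, 164.5] [0.5368, 0.3271, 0.078]
143 [372, 160, 11, 14] [377.1, 166.5] [0.5392, 0.4138, 0.078]
tray [[0.416  0.2571 0.042 ]
 [0.4212 0.449  0.042 ]
 [0.5712 0.251  0.042 ]
 [0.5752 0.4462 0.042 ]]
26 [218, 208, 4, 7] [219.5, 210.8] [0.5349, 0.2795, 0.078]
```

Request:
{"fn": "play_rows", "kwargs": {"plan": "-0.1 -0.4 0 0 1; -0.3 -0.8 0 0 1; -0.4 -1 0 0 1"}}

```text
t: 1.95
position: [0.6229, 0.193, 0.2501]
eef_rot: [0.0, -0.0, 1.0, -0.0]
ft_force: [0.7, -0.0, -0.1]
gripper_width: 1.0
gripper_force: 0.0
```

Request:
{"fn": "play_rows", "kwargs": {"plan": "0 -0.4 0 0 1; 0 -0.8 0 0 1; 0 -1 0 0 1; 0 -1 0 0 1; 0 -1 0 0 1"}}

```text
t: 2.58
position: [0.6229, 0.0456, 0.2498]
eef_rot: [0.0, -0.001, 1.0, 0.0]
ft_force: [0.1, -0.1, 0.0]
gripper_width: 1.002
gripper_force: 0.0
```

Request:
{"fn": "play_rows", "kwargs": {"plan": "-0.1 -0.15 0 0 1; -0.1 -0.15 0 0 1; -0.1 -0.15 0 0 1; -0.1 -0.15 0 0 1"}}

```text
t: 3.08
position: [0.6382, 0.0219, 0.2494]
eef_rot: [-0.0, -0.0, 1.0, 0.0]
ft_force: [-0.5, 0.6, -0.8]
gripper_width: 0.998
gripper_force: 0.0
```

```bash
python3 -c "
from h import *
snap('wrist','w2');print(pose())"
```

```text
(array([0.63812783, 0.02193854, 0.24950173]), array([[-9.99999857e-01, -4.62148707e-04, -2.69206526e-04],
       [-4.62183461e-04,  9.99999885e-01,  1.29050241e-04],
       [ 2.69146855e-04,  1.29174645e-04, -9.99999955e-01]]))
```

View pics/w2.png

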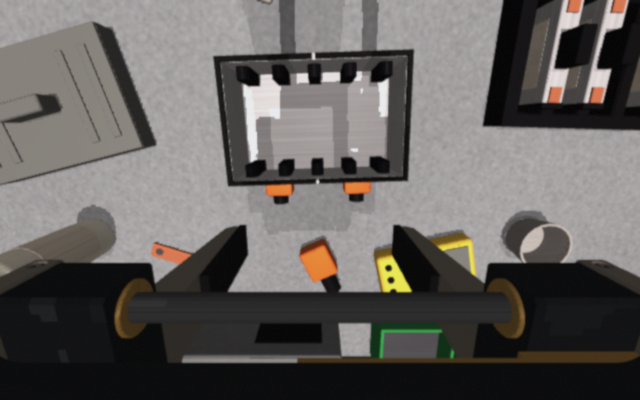

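```bash
python3 -c "
from h import *
c=load('w2'); g=cv2.cvtColor(c['image'],cv2.COLOR_BGR2GRAY)
m=(g<45).astype(np.uint8); m[:, :200]=0; m[:,430:]=0; m[:40]=0; m[192:]=0
m=cv2.morphologyEx(m,cv2.MORPH_CLOSE,np.ones((5,9)))
cs,_=cv2.findContours(m,cv2.RETR_EXTERNAL,cv2.CHAIN_APPROX_NONE)
k=max(cs,key=lambda a:cv2.boundingRect(a)[2]); print(cv2.boundingRect(k))
P=k[:,0].astype(float)
W=ray(c,P,.091)
r=cv2.minAreaRect((W[:,:2]*1000).astype(np.float32)); print(r, cv2.boxPoints(r))
ap=cv2.approxPolyDP(k,6,True)[:,0]; print(ap.tolist(), ray(c,ap,.091).round(4).tolist())
# edge line fits
x,y=P.T
def line(sel,vert):
    q=P[sel]; a=q[:,0];b=q[:,1]
    s,t=(b,a) if vert else (a,b)
    f=np.polyfit(s,t,1)
    for _ in range(3):
        e=abs(np.polyval(f,s)-t); f=np.polyfit(s[e<1.5],t[e<1.5],1)
    return f
L=line((x<235)&(y>70)&(y<170),1);Rr=line((x>400)&(y>70)&(y<165),1);T=line((y<65)&(x>230)&(x<395),0);B=line((y>170)&(x>240)&(x<260)|(y>170)&(x>300)&(x<335)|(y>170)&(x>378)&(x<395),0)
def X(v,h):
    yy=(h[0]*v[1]+h[1])/(1-h[0]*v[0]); return [v[0]*yy+v[1],yy]
q=np.array([X(v,h) for v,h in [(L,T),(Rr,T),(Rr,B),(L,B)]]); w=ray(c,q+0.,.091)[:,:2]*1000
print(q.round(1).tolist(),w.round(1).tolist()); print('c',w.mean(0),'sides',np.linalg.norm(np.roll(w,-1,0)-w,axis=1)); 
d=w[1]-w[0]+w[2]-w[3]; print('yaw y-axis deg',np.degrees(np.arctan2(-d[0],d[1])));d=w[3]-w[0]+w[2]-w[1]; print('yaw x-axis',np.degrees(np.arctan2(d[1],d[0])))
print('gaps',ray(c,[[313,55],[318,181.5]],.091))
"

```

```text
(215, 50, 198, 135)
((565.0490112304688, 19.513771057128906), (134.7827606201172, 202.2945556640625), 1.875008225440979) [[494.38428 118.4019 ]
 [501.00317 -83.78435]
 [635.71375 -79.37436]
 [629.09485 122.81189]]
[[412, 51], [215, 57], [229, 184], [406, 179]] [[0.4959, 0.1181, 0.091], [0.5017, -0.0827, 0.091], [0.6338, -0.0787, 0.091], [0.628, 0.122, 0.091]]
[[214.5, 57.0], [411.8, 50.1], [406.2, 179.3], [229.0, 184.5]] [[501.7, -83.3], [495.0, 117.8], [628.3, 122.2], [634.4, -78.8]]
c [564.85110958  19.50238575] sides [201.22042013 133.32928864 201.08351415 132.7702483 ]
yaw y-axis deg 1.8198104300367623
yaw x-axis 1.9091780851342937
gaps [[0.49969559 0.01735136 0.091     ]
 [0.63088209 0.02236582 0.091     ]]
```

Request:
{"fn": "play_rows", "kwargs": {"plan": "0.2 0.4 0 0 0.28; 0.4 0.8 0 0 0.28; 0.5 1 0 0 0.28"}}

```text
t: 3.5
position: [0.5618, 0.1736, 0.2497]
eef_rot: [-0.0, -0.0, 1.0, 0.0]
ft_force: [-0.4, 0.1, 0.0]
gripper_width: 0.694
gripper_force: 0.0
```

```bash
python3 -c "
from h import *
move([.4922,.2826,.12],np.radians(88.8))"
```

```text
shift [0.4634 0.7265 0.8651]
yaw units (tool z down => sign flipped) 0.007
```

Request:
{"fn": "play_rows", "kwargs": {"plan": "0.2 0.36 0.2 0.007 0.28; 0.463 0.72 0.4 0.007 0.28; 0.463 0.72 0.6 0.007 0.28; 0.463 0.72 0.7 0.007 0.28; 0.463 0.72 0.75 0.007 0.28; 0.463 0.72 0.75 0.007 0.28"}}

```text
t: 4.25
position: [0.4947, 0.2789, 0.1374]
eef_rot: [0.0, 0.012, 1.0, 0.0]
ft_force: [-0.3, 0.4, 0.5]
gripper_width: 0.282
gripper_force: 0.0
```

```bash
python3 -c "
from h import *
move([.4922,.2826,.087],np.radians(88.8))
c=snap('wrist','w3')
for r in copper(c,.078,(100,0,540,230)): print(*r)
"
```

```text
shift [0.0173 0.0241 0.3363]
yaw units (tool z down => sign flipped) -0.0007
346 [373, 143, 16, 23] [380.7, 154.1] [0.4481, 0.3288, 0.078]
340 [486, 143, 19, 23] [494.9, 153.6] [0.4497, 0.4163, 0.078]
345 [314, 145, 16, 22] [321.4, 155.5] [0.4481, 0.2834, 0.078]
```

View pics/w3.png

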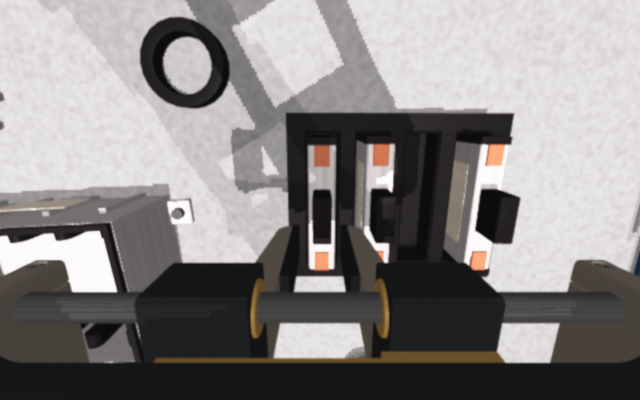

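Request:
{"fn": "play_rows", "kwargs": {"plan": "0.017 0.024 0.1 0 0.28; 0.017 0.024 0.2 0 0.28; 0.017 0.024 0.28 0 0.28; 0.017 0.024 0.335 0 0.28; 0.017 0.024 0.335 0 0.28; 0.017 0.024 0.335 0 0; 0.017 0.024 0.335 0 0; 0.017 0.024 0.335 0 0; 0.017 0.024 0.335 0 0; 0.017 0.024 0.335 0 0", "grip_force": 45}}

```text
t: 5.55
position: [0.4915, 0.2833, 0.0871]
eef_rot: [0.0, 0.011, 1.0, 0.0]
ft_force: [-0.2, -0.9, 1.9]
gripper_width: 0.147
gripper_force: 45.0
```

Request:
{"fn": "play_rows", "kwargs": {"plan": "0 0 -0.1 0 0; 0 0 -0.3 0 0; 0 0 -0.6 0 0; 0 0 -0.9 0 0; 0 0 -1 0 0; 0 0 -1 0 0; 0 0 -1 0 0"}}

```text
t: 6.42
position: [0.4903, 0.2826, 0.2349]
eef_rot: [-0.001, 0.011, 1.0, -0.001]
ft_force: [-0.4, -0.1, -4.4]
gripper_width: 0.149
gripper_force: 45.0
```

```bash
python3 -c "
from h import *
p,R=pose();print(p)
move([.5669,-.0403,p[2]],np.radians(91.87))
c=snap('wrist','w4')
z=p[2]-.077+.068
for r in copper(c,z,(250,0,390,290)): print(*r, 'tool',R.T@(np.array(r[3])-p)*1000)
"
```

```text
[0.49031758 0.28264986 0.23492586]
shift [-5.5750e-01 -2.1413e+00  1.8000e-03]
yaw units (tool z down => sign flipped) -0.0174
158 [354, 142, 11, 16] [359.0, 149.7] [0.4355, 0.3089, 0.2259] tool [55.35547462 25.05827651  9.12999569]
531 [310, 156, 20, 28] [319.1, 169.5] [0.4468, 0.2851, 0.2259] tool [43.53750424  1.51118434  9.13514024]
137 [351, 220, 12, 14] [356.7, 226.8] [0.4837, 0.3081, 0.2259] tool [ 7.1496673  25.31283728  9.00614275]
68 [278, 280, 8, 10] [281.6, 285.0] [0.5237, 0.2584, 0.2259] tool [-33.92799659 -23.50021957   8.97434329]
68 [354, 280, 8, 10] [357.2, 285.0] [0.5248, 0.3088, 0.2259] tool [-33.92504482  26.91172588   8.89853294]
```

View pics/w4.png

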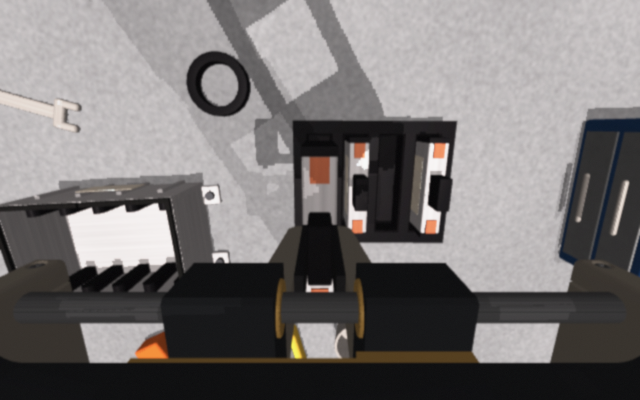

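Request:
{"fn": "play_rows", "kwargs": {"plan": "-0.1 -0.3 0 -0.0174 0; -0.25 -0.65 0 -0.0174 0; -0.4 -1 0 -0.0174 0"}}

```text
t: 6.85
position: [0.5477, 0.1304, 0.2352]
eef_rot: [-0.001, -0.017, 1.0, -0.0]
ft_force: [0.6, 0.1, -3.6]
gripper_width: 0.148
gripper_force: 45.0
```

Request:
{"fn": "play_rows", "kwargs": {"plan": "-0.05 -0.3 0 0 0; -0.1 -0.65 0 0 0; -0.12 -1 0 0 0; -0.12 -1 0 0 0; -0.12 -1 0 0 0"}}

```text
t: 7.48
position: [0.5703, -0.0172, 0.2356]
eef_rot: [-0.001, -0.016, 1.0, 0.0]
ft_force: [-0.3, 0.5, -3.1]
gripper_width: 0.149
gripper_force: 45.0
```

```bash
python3 -c "
from h import *
p,R=pose();print(p)
move([.5657,-.0418,.195],np.radians(91.87))"
```

```text
[ 0.57028914 -0.01715063  0.23556235]
shift [ 0.0352 -0.1635  0.2704]
yaw units (tool z down => sign flipped) -0.0003
```

Request:
{"fn": "play_rows", "kwargs": {"plan": "0.035 -0.163 0 0 0; 0.035 -0.163 0.15 0 0; 0.035 -0.163 0.27 0 0; 0.035 -0.163 0.27 0 0; 0.035 -0.163 0.27 0 0"}}

```text
t: 8.1
position: [0.5668, -0.0414, 0.1966]
eef_rot: [0.0, -0.017, 1.0, 0.0]
ft_force: [-0.5, 0.6, -4.1]
gripper_width: 0.147
gripper_force: 45.0
```

```bash
python3 -c "
from h import *
p,R=pose();print(p)
move([.5657,-.0418,.195],np.radians(91.87))
c=snap('wrist','w5')"
```

```text
[ 0.5667689  -0.04140228  0.19657229]
shift [ 0.0072 -0.0024  0.0105]
yaw units (tool z down => sign flipped) 0.0003
```

View pics/w5.png

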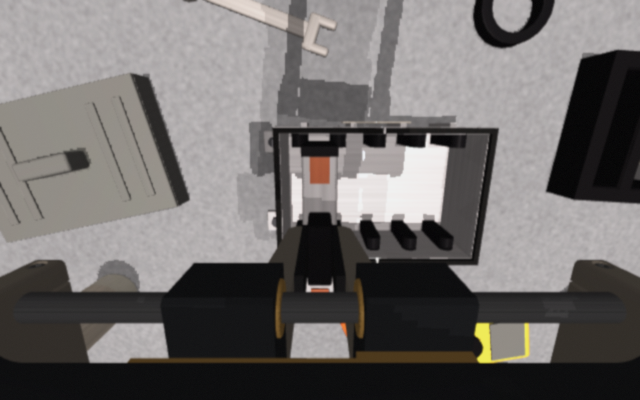

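Request:
{"fn": "play_rows", "kwargs": {"plan": "0.007 -0.002 0.1 0 0; 0.007 -0.002 0.2 0 0; 0.007 -0.002 0.28 0 0; 0.007 -0.002 0.32 0 0; 0.007 -0.002 0.36 0 0; 0.007 -0.002 0.4 0 0; 0.007 -0.002 0.43 0 0"}}

```text
t: 9.02
position: [0.5656, -0.0424, 0.1316]
eef_rot: [0.0, -0.016, 1.0, -0.0]
ft_force: [-0.3, -0.1, -4.1]
gripper_width: 0.147
gripper_force: 45.0
```

Request:
{"fn": "play_rows", "kwargs": {"plan": "0 0 0.06 0 0; 0 0 0.12 0 0; 0 0 0.18 0 0; 0 0 0.24 0 0; 0 0 0.27 0 0; 0 0 0.29 0 0; 0 0 0.305 0 0; 0 0 0.315 0 0; 0 0 0.315 0 0"}}

```text
t: 10.15
position: [0.5656, -0.0424, 0.0851]
eef_rot: [0.0, -0.016, 1.0, -0.0]
ft_force: [-1.4, -1.0, 2.0]
gripper_width: 0.15
gripper_force: 45.0
```

Request:
{"fn": "play_rows", "kwargs": {"plan": "0 0 0 0 0.24; 0 0 0 0 0.24; 0 0 0 0 0.24; 0 0 -0.1 0 0.24; 0 0 -0.25 0 0.24; 0 0 -0.5 0 0.24; 0 0 -0.8 0 0.24; 0 0 -1 0 0.24; 0 0 -1 0 0.24"}}

```text
t: 11.28
position: [0.5671, -0.0425, 0.2381]
eef_rot: [0.003, -0.016, 1.0, -0.0]
ft_force: [0.1, -1.0, -0.0]
gripper_width: 0.237
gripper_force: 0.0
```

```bash
python3 -c "
from h import *
p,R=pose();print(p)
c=snap('wrist','w6')
for r in copper(c,.076,(200,0,440,290)): print(*r)
move([.4928,.327,.12],np.radians(88.6))"
```

```text
[ 0.56710614 -0.04247277  0.23808959]
158 [314, 139, 11, 15] [319.2, 146.0] [0.5214, -0.0423, 0.076]
132 [315, 216, 10, 14] [319.2, 222.6] [0.6113, -0.0393, 0.076]
110 [314, 246, 24, 5] [325.9, 247.9] [0.6436, -0.0301, 0.076]
119 [391, 246, 26, 5] [403.1, 247.8] [0.6405, 0.0641, 0.076]
27 [261, 282, 5, 8] [263.6, 286.1] [0.6986, -0.1069, 0.076]
shift [0.4093 2.4776 0.772 ]
yaw units (tool z down => sign flipped) 0.0182
```

Request:
{"fn": "play_rows", "kwargs": {"plan": "0.1 0.35 0 0.0182 0.28; 0.25 0.7 0 0.0182 0.28; 0.35 1 0 0.0182 0.28"}}

```text
t: 11.7
position: [0.5061, 0.1071, 0.2332]
eef_rot: [-0.001, 0.012, 1.0, -0.0]
ft_force: [0.9, -0.5, -0.0]
gripper_width: 0.282
gripper_force: 0.0
```

Request:
{"fn": "play_rows", "kwargs": {"plan": "0.03 0.35 0 0 0.28; 0.08 0.7 0 0 0.28; 0.1 1 0 0 0.28"}}

```text
t: 12.08
position: [0.4954, 0.2577, 0.2333]
eef_rot: [-0.001, 0.012, 1.0, -0.0]
ft_force: [-0.4, 0.2, 0.1]
gripper_width: 0.279
gripper_force: 0.0
```

Request:
{"fn": "play_rows", "kwargs": {"plan": "0 0.3 0 0 0.28; 0 0.46 0 0 0.28; 0 0.46 0.3 0 0.28; 0 0.46 0.65 0 0.28; 0 0.46 0.65 0 0.28; 0 0.46 0.65 0 0.28"}}

```text
t: 12.82
position: [0.4991, 0.3251, 0.1383]
eef_rot: [0.0, 0.012, 1.0, 0.0]
ft_force: [-0.3, 0.5, 1.2]
gripper_width: 0.281
gripper_force: 0.0
```

```bash
python3 -c "
from h import *
p,R=pose();print(p)
c=snap('wrist','w7')
for r in copper(c,.078,(200,0,540,290)): print(*r)
move([.4925,.327,.087],np.radians(88.6))"
```

```text
[0.49910498 0.32510516 0.13825597]
329 [313, 139, 15, 22] [320.0, 149.5] [0.448, 0.3287, 0.078]
345 [426, 139, 18, 22] [434.4, 149.5] [0.4502, 0.4163, 0.078]
265 [314, 247, 15, 20] [320.7, 256.3] [0.537, 0.3271, 0.078]
235 [416, 247, 15, 17] [423.1, 255.1] [0.5381, 0.4134, 0.078]
105 [253, 279, 13, 11] [259.4, 284.8] [0.5625, 0.2735, 0.078]
103 [374, 279, 12, 11] [379.3, 284.8] [0.5652, 0.3772, 0.078]
shift [0.0483 0.0082 0.3468]
yaw units (tool z down => sign flipped) -0.0001
```

Request:
{"fn": "play_rows", "kwargs": {"plan": "0.045 0.008 0.1 0 0.28; 0.045 0.008 0.2 0 0.28; 0.045 0.008 0.28 0 0.28; 0.045 0.008 0.34 0 0.28; 0.045 0.008 0.34 0 0.28; 0.045 0.008 0.34 0 0; 0.045 0.008 0.34 0 0; 0.045 0.008 0.34 0 0; 0.045 0.008 0.34 0 0; 0.045 0.008 0.34 0 0; 0.045 0.008 0.24 0 0; 0.045 0.008 0.04 0 0; 0.045 0.008 -0.26 0 0; 0.045 0.008 -0.56 0 0; 0.045 0.008 -0.66 0 0; 0.045 0.008 -0.66 0 0"}}

```text
t: 14.88
position: [0.4917, 0.3266, 0.2365]
eef_rot: [0.0, 0.012, 1.0, 0.0]
ft_force: [-0.0, -0.4, -5.1]
gripper_width: 0.148
gripper_force: 45.0
```

```bash
python3 -c "
from h import *
p,R=pose();print(p)
c=snap('wrist','w8')
for r in copper(c,p[2]-.009,(300,100,340,220)): print(*r, 'tool',R.T@(np.array(r[3])-p)*1000)
move([.5656-.001,-.0018,p[2]],np.radians(91.87))"
```

```text
[0.49172169 0.32658533 0.23645179]
529 [310, 156, 20, 27] [319.3, 168.9] [0.4478, 0.3293, 0.2275] tool [43.98226078  1.63778973  8.91612619]
shift [-0.5433 -2.1737 -0.0085]
yaw units (tool z down => sign flipped) -0.0181
```

Request:
{"fn": "play_rows", "kwargs": {"plan": "-0.1 -0.3 0 -0.018 0; -0.25 -0.65 0 -0.018 0; -0.4 -1 0 -0.018 0"}}

```text
t: 15.3
position: [0.5472, 0.1734, 0.2336]
eef_rot: [-0.002, -0.017, 1.0, -0.001]
ft_force: [-0.1, 0.9, -4.1]
gripper_width: 0.151
gripper_force: 45.0
```

Request:
{"fn": "play_rows", "kwargs": {"plan": "-0.05 -0.3 0 0 0; -0.09 -0.65 0 0 0; -0.09 -1 0 0 0; -0.09 -1 0 0 0; -0.09 -1 0 0 0"}}

```text
t: 15.92
position: [0.5654, 0.0258, 0.2344]
eef_rot: [-0.001, -0.016, 1.0, 0.0]
ft_force: [0.5, 0.7, -3.1]
gripper_width: 0.148
gripper_force: 45.0
```

```bash
python3 -c "
from h import *
p,R=pose();print(p)
move([.5648,-.0018,.1975],np.radians(91.87))"
```

```text
[0.5654406  0.0258073  0.23437352]
shift [ 0.0093 -0.184   0.2458]
yaw units (tool z down => sign flipped) -0.0005
```

Request:
{"fn": "play_rows", "kwargs": {"plan": "0.01 -0.184 0 0 0; 0.01 -0.184 0.1 0 0; 0.01 -0.184 0.25 0 0; 0.01 -0.184 0.25 0 0; 0.01 -0.184 0.25 0 0"}}

```text
t: 16.55
position: [0.5658, -0.001, 0.1986]
eef_rot: [-0.0, -0.017, 1.0, 0.0]
ft_force: [-0.8, 0.9, -4.1]
gripper_width: 0.151
gripper_force: 45.0
```

```bash
python3 -c "
from h import *
p,R=pose();print(p)
move([.5648,-.0018,.0851],np.radians(91.87))"
```

```text
[ 0.56584319 -0.0010494   0.19864744]
shift [ 0.007 -0.005  0.757]
yaw units (tool z down => sign flipped) 0.0002
```

Request:
{"fn": "play_rows", "kwargs": {"plan": "0.007 -0.005 0.1 0 0; 0.007 -0.005 0.2 0 0; 0.007 -0.005 0.28 0 0; 0.007 -0.005 0.32 0 0; 0.007 -0.005 0.36 0 0; 0.007 -0.005 0.4 0 0; 0.007 -0.005 0.45 0 0"}}

```text
t: 17.42
position: [0.565, -0.0028, 0.131]
eef_rot: [0.0, -0.016, 1.0, -0.0]
ft_force: [0.6, 0.2, -4.0]
gripper_width: 0.153
gripper_force: 45.0
```

Request:
{"fn": "play_rows", "kwargs": {"plan": "0 0.005 0.06 0 0; 0 0.005 0.12 0 0; 0 0.005 0.18 0 0; 0 0.005 0.24 0 0; 0 0.005 0.27 0 0; 0 0.005 0.29 0 0; 0 0.005 0.305 0 0; 0 0.005 0.315 0 0; 0 0.005 0.315 0 0"}}

```text
t: 18.55
position: [0.5648, -0.0021, 0.0844]
eef_rot: [0.0, -0.016, 1.0, -0.0]
ft_force: [-2.2, 0.1, 3.3]
gripper_width: 0.152
gripper_force: 45.0
```

Request:
{"fn": "play_rows", "kwargs": {"plan": "0 0 0 0 0.24; 0 0 0 0 0.24; 0 0 0 0 0.24; 0 0 -0.1 0 0.24; 0 0 -0.25 0 0.24; 0 0 -0.5 0 0.24; 0 0 -0.8 0 0.24; 0 0 -1 0 0.24; 0 0 -1 0 0.24"}}

```text
t: 19.68
position: [0.5663, -0.0021, 0.2373]
eef_rot: [0.003, -0.016, 1.0, -0.0]
ft_force: [0.3, -0.5, -0.8]
gripper_width: 0.238
gripper_force: 0.0
```

Request:
{"fn": "play_rows", "kwargs": {"plan": "0.1 0.35 0 0.0182 0.28; 0.25 0.7 0 0.0182 0.28; 0.35 1 0 0.0182 0.28"}}

```text
t: 20.05
position: [0.5057, 0.1474, 0.233]
eef_rot: [-0.001, 0.013, 1.0, -0.0]
ft_force: [-0.1, 0.2, -0.7]
gripper_width: 0.284
gripper_force: 0.0
```

Request:
{"fn": "play_rows", "kwargs": {"plan": "0.03 0.35 0 0 0.28; 0.08 0.7 0 0 0.28; 0.1 1 0 0 0.28"}}

```text
t: 20.42
position: [0.4951, 0.2981, 0.233]
eef_rot: [-0.001, 0.012, 1.0, -0.0]
ft_force: [0.6, -0.9, 0.7]
gripper_width: 0.279
gripper_force: 0.0
```

Request:
{"fn": "play_rows", "kwargs": {"plan": "0 0.4 0 0 0.28; 0 0.78 0 0 0.28; 0 0.78 0.3 0 0.28; 0 0.78 0.65 0 0.28; 0 0.78 0.65 0 0.28; 0 0.78 0.65 0 0.28"}}

```text
t: 21.18
position: [0.4996, 0.4137, 0.1375]
eef_rot: [0.0, 0.013, 1.0, 0.0]
ft_force: [-0.4, -0.5, 0.5]
gripper_width: 0.278
gripper_force: 0.0
```

```bash
python3 -c "
from h import *
p,R=pose();print(p)
c=snap('wrist','w9')
for r in copper(c,.078,(200,0,540,270)): print(*r)
move([.4942,.4133,.087],np.radians(88.2))"
```

```text
[0.49959902 0.41371597 0.13754404]
340 [312, 141, 15, 23] [319.0, 152.0] [0.4503, 0.4165, 0.078]
261 [311, 250, 15, 19] [318.2, 259.2] [0.5398, 0.4136, 0.078]
shift [ 0.04   -0.0067  0.3425]
yaw units (tool z down => sign flipped) 0.0019
```

Request:
{"fn": "play_rows", "kwargs": {"plan": "0.035 0 0.1 0.002 0.28; 0.035 0 0.2 0.002 0.28; 0.035 0 0.28 0.002 0.28; 0.035 0 0.335 0.002 0.28; 0.035 0 0.335 0.002 0.28; 0.035 0 0.335 0.002 0; 0.035 0 0.335 0.002 0; 0.035 0 0.335 0.002 0; 0.035 0 0.335 0.002 0; 0.035 0 0.335 0.002 0; 0.035 0 0.24 0.002 0; 0.035 0 0.04 0.002 0; 0.035 0 -0.26 0.002 0; 0.035 0 -0.56 0.002 0; 0.035 0 -0.66 0.002 0; 0.035 0 -0.66 0.002 0"}}

```text
t: 23.22
position: [0.4939, 0.4137, 0.2357]
eef_rot: [0.0, 0.016, 1.0, 0.0]
ft_force: [0.2, 0.4, -4.2]
gripper_width: 0.149
gripper_force: 45.0
```

```bash
python3 -c "
from h import *
p,R=pose();print(p)
c=snap('wrist','w10')
for r in copper(c,p[2]-.009,(300,100,340,220)): print(*r, 'tool',R.T@(np.array(r[3])-p)*1000)
move([.5635,.0382,p[2]],np.radians(91.87))"
```

```text
[0.49385482 0.4136607  0.23572843]
550 [310, 156, 20, 28] [319.4, 169.5] [0.4504, 0.4168, 0.2267] tool [43.53852417  1.7711892   8.99714747]
shift [-0.546  -2.4841 -0.0084]
yaw units (tool z down => sign flipped) -0.0203
```

Request:
{"fn": "play_rows", "kwargs": {"plan": "-0.1 -0.3 0 -0.02 0; -0.25 -0.65 0 -0.02 0; -0.4 -1 0 -0.02 0"}}

```text
t: 23.65
position: [0.5482, 0.2599, 0.2327]
eef_rot: [-0.002, -0.016, 1.0, -0.001]
ft_force: [0.4, 0.4, -2.3]
gripper_width: 0.151
gripper_force: 45.0
```

Request:
{"fn": "play_rows", "kwargs": {"plan": "-0.04 -0.3 0 0 0; -0.08 -0.65 0 0 0; -0.08 -1 0 0 0; -0.08 -1 0 0 0; -0.08 -1 0 0 0"}}

```text
t: 24.28
position: [0.5651, 0.1123, 0.2337]
eef_rot: [-0.001, -0.015, 1.0, 0.0]
ft_force: [1.0, 0.4, -2.4]
gripper_width: 0.148
gripper_force: 45.0
```

```bash
python3 -c "
from h import *
p,R=pose();print(p)
move([.5635,.0382,.1975],np.radians(91.87))"
```

```text
[0.56506337 0.11230942 0.23372623]
shift [ 0.0249 -0.4935  0.2415]
yaw units (tool z down => sign flipped) -0.0007
```

Request:
{"fn": "play_rows", "kwargs": {"plan": "0.02 -0.3 0 -0.0007 0; 0.02 -0.493 0.05 -0.0007 0; 0.02 -0.493 0.15 -0.0007 0; 0.02 -0.493 0.24 -0.0007 0; 0.02 -0.493 0.24 -0.0007 0; 0.02 -0.493 0.24 -0.0007 0"}}

```text
t: 25.02
position: [0.5653, 0.0391, 0.1994]
eef_rot: [-0.0, -0.017, 1.0, 0.0]
ft_force: [0.1, -0.4, -4.6]
gripper_width: 0.148
gripper_force: 45.0
```

```bash
python3 -c "
from h import *
p,R=pose();print(p)
move([.5635,.0382,.0851],np.radians(91.87))"
```

```text
[0.5653067  0.03912869 0.19935722]
shift [ 0.0122 -0.0059  0.7617]
yaw units (tool z down => sign flipped) 0.0007
```

Request:
{"fn": "play_rows", "kwargs": {"plan": "0.01 -0.003 0.1 0 0; 0.01 -0.003 0.2 0 0; 0.01 -0.003 0.28 0 0; 0.01 -0.003 0.32 0 0; 0.01 -0.003 0.36 0 0; 0.01 -0.003 0.4 0 0; 0.01 -0.003 0.45 0 0"}}

```text
t: 25.9
position: [0.564, 0.0377, 0.1317]
eef_rot: [0.0, -0.017, 1.0, 0.0]
ft_force: [-0.0, -0.1, -2.6]
gripper_width: 0.149
gripper_force: 45.0
```

Request:
{"fn": "play_rows", "kwargs": {"plan": "0 0.003 0.06 0 0; 0 0.003 0.12 0 0; 0 0.003 0.18 0 0; 0 0.003 0.24 0 0; 0 0.003 0.27 0 0; 0 0.003 0.29 0 0; 0 0.003 0.31 0 0; 0 0.003 0.318 0 0; 0 0.003 0.318 0 0"}}

```text
t: 27.02
position: [0.5637, 0.0382, 0.0844]
eef_rot: [0.0, -0.017, 1.0, -0.0]
ft_force: [-0.8, 0.6, 0.4]
gripper_width: 0.148
gripper_force: 45.0
```

Request:
{"fn": "play_rows", "kwargs": {"plan": "0 0 0 0 0.24; 0 0 0 0 0.24; 0 0 0 0 0.24; 0 0 -0.1 0 0.24; 0 0 -0.25 0 0.24; 0 0 -0.5 0 0.24; 0 0 -0.8 0 0.24; 0 0 -1 0 0.24; 0 0 -1 0 0.24"}}

```text
t: 28.15
position: [0.5653, 0.0383, 0.2376]
eef_rot: [0.003, -0.017, 1.0, 0.0]
ft_force: [-0.5, 0.4, -0.6]
gripper_width: 0.242
gripper_force: 0.0
```

```bash
python3 -c "
from h import *
p,R=pose();print(p)
c=snap('wrist','w11')
for r in copper(c,.076,(200,0,440,240)): print(*r)
t=snap('top','top1')
print('cover now?'); cv2.imwrite('pics/both.png',np.hstack([c['image'][:,:400],t['image'][:,230:630]]))
"
```

```text
[0.56529354 0.03831045 0.23762705]
158 [242, 138, 11, 16] [246.7, 145.4] [0.5216, -0.0418, 0.076]
165 [278, 138, 11, 16] [282.8, 145.6] [0.5205, -0.0018, 0.076]
164 [314, 139, 11, 15] [319.0, 146.0] [0.5196, 0.0384, 0.076]
134 [247, 215, 10, 14] [251.3, 221.7] [0.6109, -0.039, 0.076]
131 [281, 215, 10, 15] [285.2, 221.4] [0.6092, 0.0012, 0.076]
129 [314, 216, 11, 14] [319.0, 222.6] [0.6094, 0.0414, 0.076]
cover now?
```

View pics/both.png

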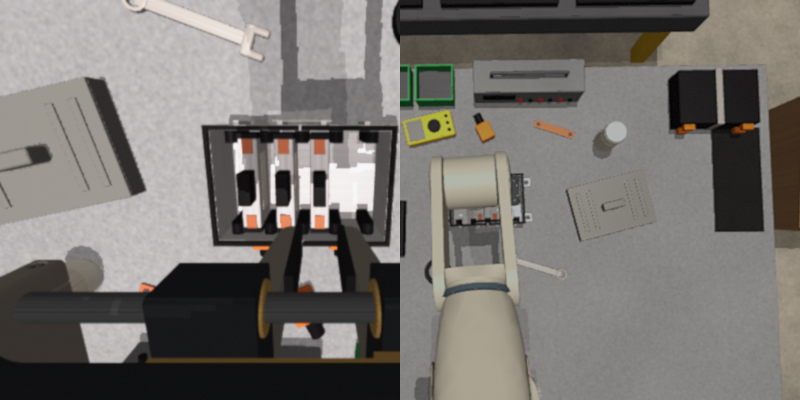

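```bash
python3 -c "
from h import *
c=load('top0'); print('can',ray(c,[[445,131]],.155),ray(c,[[440,140]],.02)); print(ctrl.state()['joints'].round(2))
move([.543,-.39,.25],np.radians(10.6))"
```

```text
can [[ 0.72907899 -0.31607507  0.155     ]] [[ 0.73011893 -0.33526981  0.02      ]]
[ 0.06  0.25  1.75 -0.    1.14 -1.54]
shift [ 0.2324 -2.8482 -0.1048]
yaw units (tool z down => sign flipped) 0.4519
```

Request:
{"fn": "play_rows", "kwargs": {"plan": "0.05 -0.3 -0.1 0.05 0.45; 0.1 -0.6 -0.1 0.1 0.45; 0.15 -0.9 -0.1 0.16 0.45; 0.2 -1 -0.1 0.22 0.45; 0.2 -1 -0.1 0.28 0.45; 0.2 -1 -0.1 0.34 0.45; 0.2 -1 -0.1 0.4 0.45; 0.2 -1 -0.1 0.452 0.45; 0.2 -1 -0.1 0.452 0.45; 0.2 -1 -0.1 0.452 0.45"}}

```text
t: 29.5
position: [0.5383, -0.1126, 0.2483]
eef_rot: [-0.001, 0.638, 0.77, -0.0]
ft_force: [0.1, -0.1, -1.0]
gripper_width: 0.449
gripper_force: 0.0
```

```bash
python3 -c "
from h import *
print(pose()[1].round(2).tolist())
move([.543,-.39,.25],np.radians(10.6))"
```

```text
[[-0.19, 0.98, -0.0], [0.98, 0.19, 0.0], [0.0, -0.0, -1.0]]
shift [-1.8224 -0.3153 -0.0117]
yaw units (tool z down => sign flipped) 0.001
```

Request:
{"fn": "play_rows", "kwargs": {"plan": "-0.4 -0.1 0 0 0.45; -0.8 -0.2 0 0 0.45; -1 -0.3 0 0 0.45; -1 -0.3 0 0 0.45"}}

```text
t: 30.0
position: [0.5212, -0.2704, 0.2486]
eef_rot: [-0.0, 0.639, 0.769, -0.0]
ft_force: [0.0, 0.5, -0.1]
gripper_width: 0.452
gripper_force: 0.0
```

Request:
{"fn": "play_rows", "kwargs": {"plan": "-0.4 0 0 0 0.45; -0.8 0 0 0 0.45; -0.8 0 0 0 0.45; -0.8 0 0 0 0.45; -0.8 0 0 0 0.45"}}

```text
t: 30.62
position: [0.5441, -0.3847, 0.2491]
eef_rot: [-0.0, 0.638, 0.77, 0.0]
ft_force: [-0.0, 0.0, -1.2]
gripper_width: 0.451
gripper_force: 0.0
```

```bash
python3 -c "
from h import *
print(pose()[0])
snap('wrist','w12')"
```

```text
[ 0.54413788 -0.38467716  0.24914828]
```

View pics/w12.png

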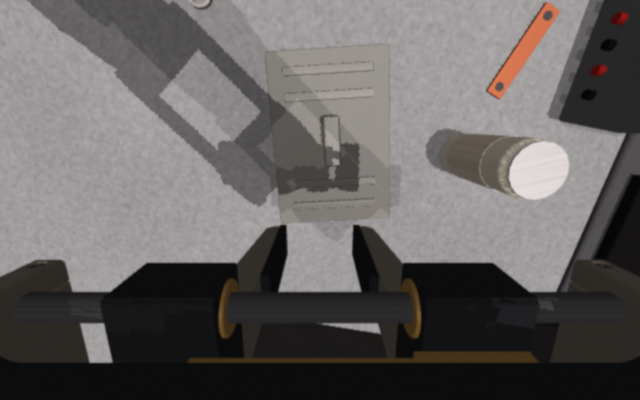

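```bash
python3 -c "
from h import *
c=load('w12'); p,R=pose()
w=ray(c,[[266,52],[390,44],[390,219],[281,222]],.034)[:,:2]*1000
print(w.round(1).tolist(),'c',w.mean(0),'sides',np.linalg.norm(np.roll(w,-1,0)-w,axis=1).round(1))
d=w[0]-w[3]+w[1]-w[2]; print('long axis deg',np.degrees(np.arctan2(d[1],d[0])));d=w[1]-w[0]+w[2]-w[3]; print('short',np.degrees(np.arctan2(d[1],d[0])))
print('rib top mid',ray(c,[[322,116],[339,115],[331,116]],.062))
cv2.imwrite('pics/crop12.png',cv2.resize(c['image'][35:235,250:410],None,fx=3,fy=3,interpolation=cv2.INTER_CUBIC))
"
```

```text
[[453.2, -242.7], [597.0, -206.7], [650.7, -419.3], [503.6, -451.6]] c [ 551.12413306 -330.0950728 ] sides [148.2 219.3 150.5 214.9]
long axis deg 103.88572928497784
short 13.19407825310407
rib top mid [[ 0.532859   -0.3034893   0.062     ]
 [ 0.55214103 -0.29870963  0.062     ]
 [ 0.54318745 -0.30154045  0.062     ]]
```

View pics/crop12.png

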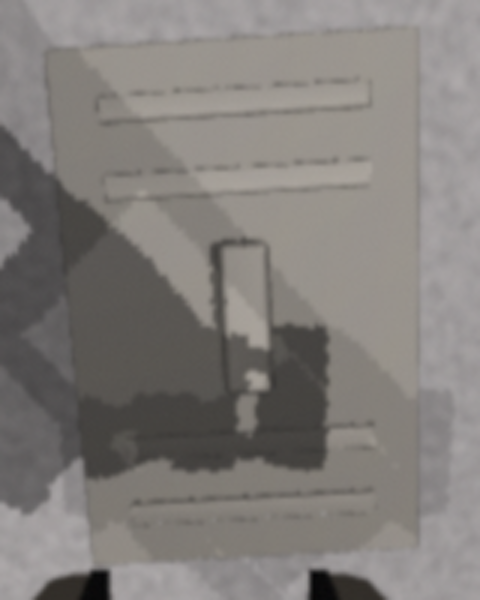

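```bash
python3 -c "
from h import *
c=load('w12'); p,R=pose()
def rep(q,z):
    w=ray(c,q,z)[:,:2]*1000; d=w[0]-w[3]+w[1]-w[2]; e=w[1]-w[0]+w[2]-w[3]
    print(w.mean(0).round(1),np.linalg.norm(np.roll(w,-1,0)-w,axis=1).round(1),np.degrees(np.arctan2(d[1],d[0]))-90,np.degrees(np.arctan2(e[1],e[0])))
rep([[265.7,52],[389.3,44.3],[389,217.7],[281,222.7]],.034)
rep([[324,116],[339,115.3],[340.3,164.3],[325.3,165.7]],.062)
b=R[:,1]*.0015;print(b)
move([.550-b[0],-.3297-b[1],.15],np.radians(13.5))
"
```

```text
[ 550.4 -330.1] [147.8 217.  149.2 215.9] 13.847814756918766 13.707384015393853
[ 550.1 -329.2] [17.5 57.3 18.3 58.2] 12.856587390488187 14.679938722874505
[1.47403507e-03 2.77885941e-04 6.62725507e-08]
shift [0.3539 0.0961 0.6624]
yaw units (tool z down => sign flipped) -0.0157
```

Request:
{"fn": "play_rows", "kwargs": {"plan": "0.2 0.05 0.2 -0.017 0.45; 0.354 0.09 0.4 -0.017 0.45; 0.354 0.09 0.6 -0.017 0.45; 0.354 0.09 0.8 -0.017 0.45; 0.354 0.09 0.95 -0.017 0.45; 0.354 0.09 0.95 -0.017 0.45; 0.354 0.09 0.95 -0.017 0.45"}}

```text
t: 31.55
position: [0.5482, -0.3316, 0.1078]
eef_rot: [0.001, 0.618, 0.786, 0.0]
ft_force: [0.5, -0.3, 0.6]
gripper_width: 0.45
gripper_force: 0.0
```

```bash
python3 -c "
from h import *
print(pose()[0])
move([.5487,-.330,.0455],np.radians(13.75))
c=snap('wrist','w13')
"
```

```text
[ 0.54816565 -0.33155281  0.10779121]
shift [0.0096 0.0055 0.4153]
yaw units (tool z down => sign flipped) -0.0004
```

View pics/w13.png

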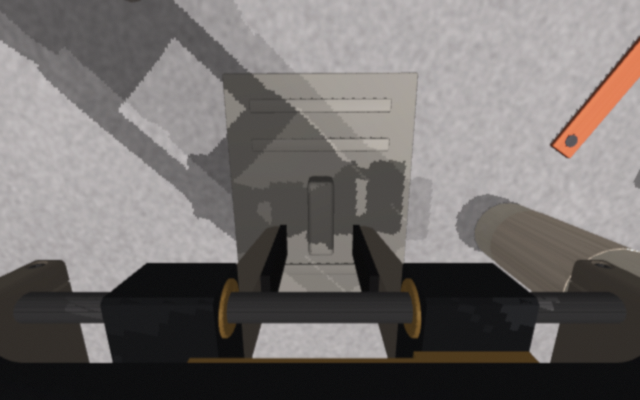

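Request:
{"fn": "play_rows", "kwargs": {"plan": "0.01 0.005 0.1 0 0.45; 0.01 0.005 0.2 0 0.45; 0.01 0.005 0.3 0 0.45; 0.01 0.005 0.36 0 0.45; 0.01 0.005 0.41 0 0.45; 0.01 0.005 0.41 0 0.45; 0.01 0.005 0.41 0 0; 0.01 0.005 0.41 0 0; 0.01 0.005 0.41 0 0; 0.01 0.005 0.41 0 0; 0.01 0.005 0.41 0 0", "grip_force": 55}}

```text
t: 32.98
position: [0.5483, -0.3303, 0.0456]
eef_rot: [0.0, 0.618, 0.786, 0.0]
ft_force: [-0.5, 0.3, 5.7]
gripper_width: 0.212
gripper_force: 55.0
```

Request:
{"fn": "play_rows", "kwargs": {"plan": "0 0 -0.1 0 0; 0 0 -0.3 0 0; 0 0 -0.6 0 0; 0 0 -0.9 0 0; 0 0 -1 0 0; 0 0 -1 0 0; 0 0 -1 0 0"}}

```text
t: 33.85
position: [0.5468, -0.3294, 0.193]
eef_rot: [-0.002, 0.618, 0.786, -0.0]
ft_force: [0.1, 0.9, -4.1]
gripper_width: 0.216
gripper_force: 55.0
```

```bash
python3 -c "
from h import *
p,R=pose();print(p, ctrl.state()['gripper_width'])
c=snap('wrist','w14')
cv2.imwrite('pics/crop14.png',c['image'])
move([.565,.0182,.1966],np.radians(1.87))
"
```

```text
[ 0.54682748 -0.32941059  0.19303011] 0.21643187925602586
shift [ 2.2237  0.6639 -0.0208]
yaw units (tool z down => sign flipped) 0.0653
```

View pics/crop14.png

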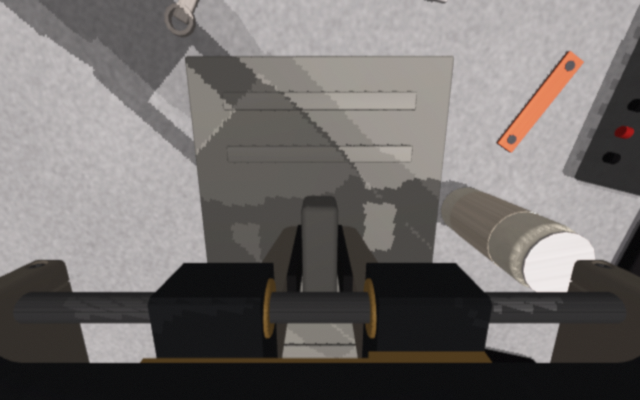

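Request:
{"fn": "play_rows", "kwargs": {"plan": "0.2 0.1 -0.02 0.03 0; 0.5 0.2 -0.02 0.065 0; 0.8 0.3 -0.02 0.065 0; 1 0.45 -0.02 0.065 0; 1 0.45 -0.02 0.065 0"}}

```text
t: 34.52
position: [0.5782, -0.166, 0.1966]
eef_rot: [-0.001, 0.694, 0.72, -0.0]
ft_force: [0.6, -0.3, -3.6]
gripper_width: 0.211
gripper_force: 55.0
```

```bash
python3 -c "
from h import *
print(pose()[0]); move([.565,-.10,.1966],np.radians(1.87))
"
```

```text
[ 0.57819067 -0.1659722   0.19659101]
shift [ 0.4427 -0.0718  0.0006]
yaw units (tool z down => sign flipped) 0.0012
```

Request:
{"fn": "play_rows", "kwargs": {"plan": "0.2 -0.072 0 0.001 0; 0.44 -0.072 0 0.001 0; 0.44 -0.072 0 0.001 0; 0.44 -0.072 0 0.001 0; 0.44 -0.072 0 0.001 0"}}

```text
t: 35.15
position: [0.5651, -0.1039, 0.1978]
eef_rot: [-0.0, 0.697, 0.718, -0.0]
ft_force: [0.6, 1.0, -3.4]
gripper_width: 0.212
gripper_force: 55.0
```

```bash
python3 -c "
from h import *
p,R=pose();print(p); c=snap('wrist','w15')
cv2.imwrite('pics/crop15.png',c['image'][:300])
move([.565,.0182,.1966],np.radians(1.87))
"
```

```text
[ 0.56507933 -0.10388423  0.19776213]
shift [0.813  0.0234 0.0081]
yaw units (tool z down => sign flipped) -0.001
```

View pics/crop15.png

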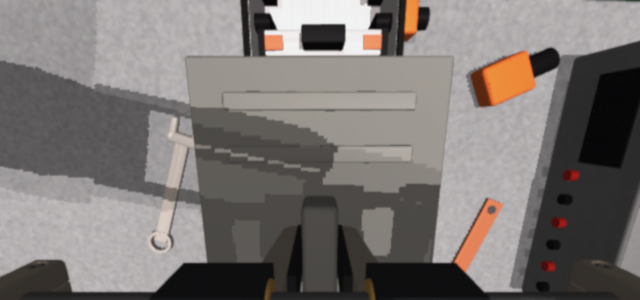

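```bash
python3 -c "
from h import *
p,R=pose(); c=load('w15'); g=cv2.cvtColor(c['image'],cv2.COLOR_BGR2GRAY).astype(int)
print(g[45,236:262].tolist(), g[45,376:415].tolist())
ux=np.array([np.cos(np.radians(1.87)),np.sin(np.radians(1.87)),0])
for r in (5,48,52):
    row=g[r]; d=np.where(row[236:420]<45)[0]+236
    a,b=d.min()-.5,d.max()+.5
    w=ray(c,[[a,r],[b,r]],.091); m=w.mean(0)-R[:,1]*.0015
    # housing axis predicted x at that y
    print(r,a,b,(w[1]-w[0])[:2]*1000,'mid',m[:2].round(4),'pred x',.565-.0326*(m[1]-.0182))
# cover front edge mid
zc=p[2]-.0456+.034; w=ray(c,[[186.5,57.5],[453.5,57.5]],zc); print('cover edge in tool mm',((w-p)@R*1000).round(1))
"
```

```text
[179, 178, 177, 177, 177, 175, 153, 89, 40, 29, 28, 28, 33, 65, 99, 97, 86, 82, 82, 82, 82, 74, 56, 40, 36, 36] [171, 171, 170, 167, 154, 107, 57, 40, 39, 40, 41, 51, 68, 73, 73, 72, 71, 72, 75, 78, 71, 40, 28, 31, 29, 32, 45, 90, 144, 166, 172, 174, 175, 177, 178, 178, 176, 173, 169]
5 241.5 404.5 [134.11571627   3.91619681] mid [0.5622 0.0635] pred x 0.5635246268118536
48 244.5 401.5 [133.56113734   3.9260881 ] mid [0.5633 0.0313] pred x 0.5645736566734699
52 244.5 401.5 [133.98394664   3.94104155] mid [0.5634 0.0282] pred x 0.5646748715360256
cover edge in tool mm [[107.9 -73.   11.6]
 [107.9  75.1  11.6]]
```

```bash
python3 -c "
from h import *
move([.564,.0177,.180],np.radians(1.87))
"
```

```text
shift [0.8099 0.0167 0.1188]
yaw units (tool z down => sign flipped) -0.001
```

Request:
{"fn": "play_rows", "kwargs": {"plan": "0.2 0.016 0 -0.001 0; 0.5 0.016 0 -0.001 0; 0.75 0.016 0 -0.001 0; 0.8 0.016 0 -0.001 0; 0.8 0.016 0.1 -0.001 0; 0.8 0.016 0.11 -0.001 0; 0.8 0.016 0.11 -0.001 0"}}

```text
t: 36.08
position: [0.5637, 0.0162, 0.1811]
eef_rot: [-0.0, 0.696, 0.719, -0.0]
ft_force: [0.4, 0.3, -4.5]
gripper_width: 0.211
gripper_force: 55.0
```

```bash
python3 -c "
from h import *
print(pose()[0],ctrl.state()['gripper_width']); move([.564,.0177,.1266],np.radians(1.87))
"
```

```text
[0.56367236 0.01618501 0.18106101] 0.21066616040282596
shift [0.0101 0.0029 0.3631]
yaw units (tool z down => sign flipped) -0.0
```

Request:
{"fn": "play_rows", "kwargs": {"plan": "0.01 0.003 0.1 0 0; 0.01 0.003 0.2 0 0; 0.01 0.003 0.25 0 0; 0.01 0.003 0.28 0 0; 0.01 0.003 0.3 0 0; 0.01 0.003 0.32 0 0; 0.01 0.003 0.32 0 0"}}

```text
t: 36.95
position: [0.5643, 0.0187, 0.1336]
eef_rot: [0.0, 0.695, 0.719, -0.0]
ft_force: [0.1, -0.1, -3.1]
gripper_width: 0.215
gripper_force: 55.0
```

Request:
{"fn": "play_rows", "kwargs": {"plan": "0 0 0.015 0 0; 0 0 0.03 0 0; 0 0 0.04 0 0; 0 0 0.046 0 0; 0 0 0.046 0 0; 0 0 0.046 0 0"}}

```text
t: 37.7
position: [0.5643, 0.0187, 0.1268]
eef_rot: [0.0, 0.695, 0.719, 0.0]
ft_force: [0.7, -0.8, -3.3]
gripper_width: 0.214
gripper_force: 55.0
```

Request:
{"fn": "play_rows", "kwargs": {"plan": "0 0 0.005 0 0; 0 0 0.01 0 0; 0 0 0.01 0 0"}}

```text
t: 38.08
position: [0.5644, 0.0187, 0.1256]
eef_rot: [0.0, 0.695, 0.719, 0.0]
ft_force: [-2.8, -0.7, 4.7]
gripper_width: 0.213
gripper_force: 55.0
```

Request:
{"fn": "play_rows", "kwargs": {"plan": "0 0 0 0 0.45; 0 0 0 0 0.45; 0 0 0 0 0.45; 0 0 0 0 0.45; 0 0 -0.1 0 0.45; 0 0 -0.3 0 0.45; 0 0 -0.6 0 0.45; 0 0 -0.8 0 0.45; 0 0 -0.8 0 0.45; 0 0 -0.8 0 0"}}

```text
t: 39.33
position: [0.5639, 0.0187, 0.2449]
eef_rot: [-0.0, 0.695, 0.719, -0.0]
ft_force: [0.4, 0.2, -0.3]
gripper_width: 0.361
gripper_force: 0.0
```

```bash
python3 -c "
from h import *
p,R=pose();print(p)
c=snap('wrist','w16'); s=snap('scene','s16')
cv2.imwrite('pics/b16.png',np.vstack([c['image'][:300],cv2.resize(s['image'][160:260,240:440],(640,320),interpolation=cv2.INTER_CUBIC)[:300]]))
"
```

```text
[0.56385236 0.01869654 0.24492993]
```

View pics/b16.png

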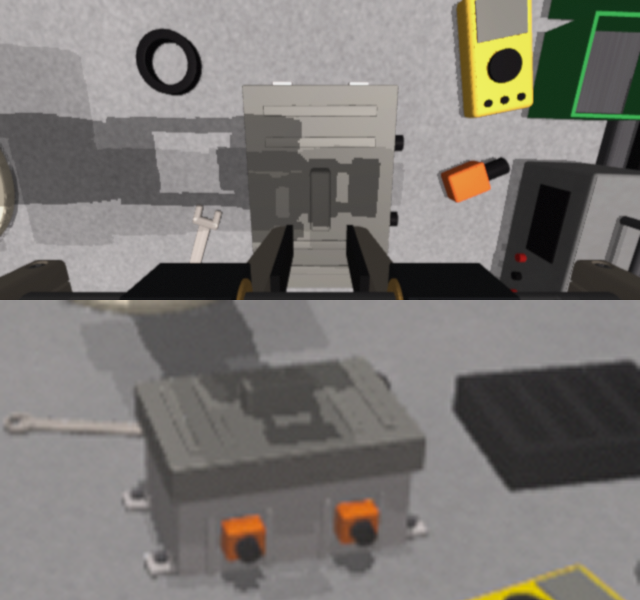

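Request:
{"fn": "play_rows", "kwargs": {"plan": "0 0 0.2 0 0; 0 0 0.4 0 0; 0 0 0.55 0 0; 0 0 0.6 0 0; 0 0 0.6 0 0; 0 0 0.6 0 0"}}

```text
t: 40.17
position: [0.5648, 0.0187, 0.156]
eef_rot: [0.0, 0.695, 0.719, 0.0]
ft_force: [0.7, 0.3, 0.1]
gripper_width: 0.006
gripper_force: 0.0
```

Request:
{"fn": "play_rows", "kwargs": {"plan": "0 0 0.015 0 0; 0 0 0.03 0 0; 0 0 0.035 0 0; 0 0 0.04 0 0; 0 0 0.045 0 0; 0 0 0.045 0 0"}}

```text
t: 40.92
position: [0.5643, 0.0187, 0.1486]
eef_rot: [0.0, 0.695, 0.719, 0.0]
ft_force: [-1.5, 0.6, 4.2]
gripper_width: 0.004
gripper_force: 2.3
```

Request:
{"fn": "play_rows", "kwargs": {"plan": "0 0 0.005 0 0; 0 0 0.01 0 0; 0 0 0.015 0 0; 0 0 0.02 0 0; 0 0 0.02 0 0"}}

```text
t: 41.55
position: [0.5644, 0.0187, 0.1464]
eef_rot: [0.0, 0.695, 0.719, 0.0]
ft_force: [-4.3, -0.2, 14.5]
gripper_width: 0.004
gripper_force: 7.1
```

Request:
{"fn": "play_rows", "kwargs": {"plan": "0 0 0.004 0 0; 0 0 0.008 0 0; 0 0 0.012 0 0; 0 0 0.012 0 0"}}

```text
t: 42.05
position: [0.5644, 0.0187, 0.1463]
eef_rot: [0.0, 0.695, 0.719, 0.0]
ft_force: [-9.9, -1.0, 32.6]
gripper_width: 0.006
gripper_force: 15.9
```

Request:
{"fn": "play_rows", "kwargs": {"plan": "0 0 -0.1 0 0; 0 0 -0.4 0 0; 0 0 -0.8 0 0; 0 0 -0.9 0 0; 0 0 -0.9 0 0; 0 0 -0.9 0 0"}}

```text
t: 42.8
position: [0.5633, 0.0187, 0.2767]
eef_rot: [-0.001, 0.695, 0.719, -0.001]
ft_force: [-0.2, -1.1, -0.3]
gripper_width: 0.005
gripper_force: 0.0
```

```bash
python3 -c "
from h import *
p,R=pose();print(p)
c=snap('wrist','w17'); s=snap('scene','s17')
cv2.imwrite('pics/b17.png',np.vstack([c['image'][:300],cv2.resize(s['image'][160:260,240:440],(640,320),interpolation=cv2.INTER_CUBIC)[:300]]))
"
```

```text
[0.5633336  0.01868744 0.27673416]
```

View pics/b17.png

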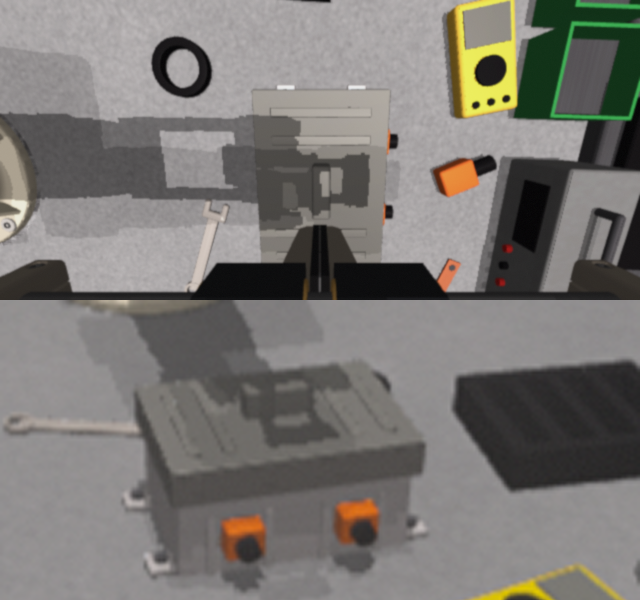

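```bash
python3 -c "
from station import ctrl
print(ctrl.sign_off())"
```

```text
the job is handed in; nothing more can be done
None
```

I put the three cassettes that were in the tray into slots 0, 1 and 2 of the housing and set the cover on the rim. I pressed it to a hard stop at about 33 N, about 0.3 mm from the computed home height, and handed the job in at about 43 s; the hand-in returned no verdict.

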